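# Fit the juicer's turning knob into its drive cup

## Robot

A 6-joint arm with a two-finger parallel gripper is mounted at the origin on the work surface. World frame = base frame: x ahead of the robot, y to its left, z up, the work surface at z = 0. Lengths are in m, angles in rad, forces in N, time in s.
With the tool pointing down it reaches from about 0.275 to 0.775 m from the base axis. Payload 14.6 kg.
Tool frame: the origin (TCP) lies on the centre line of the jaws, within the pads' length; the fingertips stand robot.finger_overhang ahead of it and the grasp point (between the pads) is the TCP (robot.finger_overhang is the distance from the TCP to the fingertips, in m); z points along the fingers, y is the line along which they close (so a half turn about z gives the same grasp; the last joint's range is limited). The gripper opens to 85 mm and grips with 20 to 120 N. Pads are 22 mm wide; open, the fingers measure 114 mm over their backs; the gripper's body (76 mm by 85 mm) begins 54 mm behind the grasp point. The pads swing forward as they close: fully open they stand 13 mm farther back than shut.
Start: joints at [-1.267, 0.263, -0.048, 1.259, 0, 1.415], TCP at [0.233, -0.471, 0.219] pointing down, gripper open.
Joint ranges: [-2.65, 2.65], [-0.89, 1.7], [-1.18, 1.37], [-2.13, 2.11], [-1.35, 1.29], [-3.14, 3.14]. Speed limits (rad/s): [1.89, 1.89, 2.57, 2.79, 3.14, 3.14].

## Interface

Orientations are given as [roll, pitch, yaw] about the fixed x, y, z axes, in that order (R = Rz(yaw) Ry(pitch) Rx(roll)).
In Python, from station import robot gives the robot as it stands. The module is installed in compiled form; this text tells all that it offers.
- The arm moves only by the tool carry_out, never from a script. Its argument "moves" is a list of rows, each an object of numbers: "rx", "ry", "rz": the turn, a rotation vector about the tool's x, y, z as a fraction of full scale; "tx", "ty", "tz": the shift along the tool's x, y, z as a fraction of full scale; "fingers": the finger opening in mm, from 0 to 85.4. In form: [{"rx": .., "ry": .., "rz": .., "tx": .., "ty": .., "tz": .., "fingers": ..}, ...]. A call has 1 to 5 rows; each row is the pose to reach, as a shift and turn from the pose commanded when the call began, along the tool's axes at that moment, turning the shorter way round; what a row does not reach only later rows make up. Full scale, the value 1, is 800 mm for a shift and 180 degrees for a turn. A row lasts 1/12 s, in which the tool goes at most 41.7 mm and 7.16 degrees, less where a joint would pass 70% of its speed; a pose out of reach is approached as far as the arm can. A call with a number of a shift or a turn outside -1 to 1 is refused whole. A call with a gripper value outside its range is refused whole. The fingers move at their own pace and stop on an object; "force" is the grip in N (left out, the last holds). Time passes only in rows, so rows that repeat a pose let the fingers close. It gives the time, the measured TCP pose, the force, the opening and the grip force at its end, in the units of the state.
- robot.observe(): the state, without advancing time (a new reading comes with each control period).
- robot.camera(name): name is "side" or "top" or "wrist"; returns a dict with "image" (420x560x3 uint8, blue, green, red), "z_map" (420x560 float32, m along the optical axis (not along the pixel's ray), 0 where there is no reading), "fovy" (degrees; the focal length in pixels is half the picture's height over the tangent of half this angle, whatever the lens; pixels are square), "cx", "cy" (the principal point, pixels), "distortion" ([k1, k2, p1, p2, k3] as OpenCV has them; the pictures are not rectified), "rvec" (rotation vector, rad) and "tvec" (3), from world to camera coordinates, as OpenCV has them. Camera axes: x right, y down, z forward; pixel columns grow to the right and rows downward; lengths in m; the calibration is good to about 2 mm. A picture is of the moment at which its call begins.
- robot.finish_job(): hands the job in; it is judged then, once.
Trained networks look in a picture, given as the dict that the camera call returned (one of the last four; its "shot" number tells which), for a name from the list of things; names that differ only in an ending like _2 or _b are one class to them, and where a whole thing is asked for, a point or a joint stands for the part that bears it (a point fixed in the world has none). Each returns a list of dicts, best first, with "score" (0 to 1); they miss things now and then, are a little off and sometimes report something else, mostly with a low value. They report only what shows in the picture. A call takes as long as a camera call. They do not tell look-alikes from the thing itself.
- robot.boxes_of(picture, query): "location" ([column, row] in pixels, amid what is visible of it).
- robot.place_of(picture, query): "location" ([column, row] in pixels: a listed point, or the origin of a listed thing).
The state is a dict: "t": time; "joint_pos": joint angles; "qvel": joint speeds; "joint_torque": joint torques, N m; "eef_pos": TCP position; "ee_rot": TCP orientation; "force": force on the tool from outside, world axes, zero at the start; "wrist_torque": the same for the moment, N m; "gripper_width": finger opening in m; "grip_force": force on a finger pad.
Only numpy, scipy, OpenCV 4.12 (cv2) and the standard library are available. Lean on these libraries where they do the work, as an engineer would, in place of code of your own. Each camera call takes 0.05 s, during which the arm holds its last target. There are 200 camera calls.

## Task

Pick up the three-toothed turning knob, turn it until its teeth sit in the gaps of the drive cup on top of the juicer, and let it down into the cup. Then push it fully home, so that the stiff drive cup sinks with it until its rim is level with the top of the housing, and let go. Leave the look-alike four-toothed knob where it stands.

Things in the scene. Friction and masses are not known exactly. Their poses are not given: they have to be found in the camera images.
- turning_knob: Loose steel knob, 0.25 kg, upright, 84 mm high. Lower 40 mm: 30 mm hub with THREE upright teeth 120 deg apart, 12 mm wide, reaching 36 mm from the axis. Above, 40 to 84 mm: flat grip bar on the axis, 36 mm long, 14 mm thick; grasp across it about 66 mm up. Origin: on the axis at the underside; z up, x along the bar and along the middle of one tooth (others at +-120 deg).
- socket (a point): Centre of the inner floor of the aluminium cup on top of the fixed round steel juicer (114 mm wide). Cup inside 86 mm wide, 30 mm deep; three 14 mm wide blocks on its wall, rim-high, reach in to 22 mm from the axis at +60, 180, -60 deg from x. A knob with its x along 0 or +-120 deg (gap middles) goes in, play 7 mm or 20 deg each way, its teeth resting on this floor. z up; juice spout to -x.
- drive_cup (a joint): How far that cup is pushed down, m: 0 = up, as at the start (floor 115 mm above the counter, rim 15 mm above the housing's top at 130 mm); 0.015 = bottom stop, rim level with the housing. Slides stiffly (6 N friction, no spring): a slow firm push of about 10 N on the seated knob moves it; it stays where left, does not turn, and does not sink under the knob's weight.
- spare_knob: A look-alike of the turning knob: same steel, height, grip bar and frame, but with FOUR teeth, 90 deg apart. It does not fit and must be left where it stands.
There are look-alikes about, which are no part of the job. Leave any red look-alike of the turning_knob alone.

How it is judged:
At the end, for the whole second after the job is handed in: The three-toothed knob stands in the drive cup with its teeth in the gaps: axis within 12 mm of the cup's, underside at most 10 mm above or below the cup's floor, upright within 10 degrees, at rest; and the drive cup is pushed down by at least 11.5 of its 15 mm (horizontal distance between turning_knob and socket below 0.012 m and z of turning_knob in the frame of socket between -0.01 and 0.01 m and angle between turning_knob's own z axis and vertical below 0.18 rad and value of joint drive_cup above 0.0115 m and linear speed of turning_knob below 0.02 m/s); the robot touches nothing.
It fails at once if the four-toothed knob is moved by more than 20 mm from where it stood (distance of spare_knob from where it was at the start of the episode above 0.02 m).
It also fails if it takes over 38 s, if anything falls off the work surface, if the arm or the gripper's body presses on something with over 40 N, if the wrist force passes 120 N, or if a joint passes its speed limit or range.

## Working session

There is one attempt and no reset: what is moved stays moved. The work goes in short steps, Python scripts to look and compute and a tool call to move; the robot and the scene stay as the last step left them, time stands still between calls to the robot, and variables do not carry over. Pictures are saved under pics/ and viewed, at most 10 in all, crops included, and the job is handed in when it is done.

Besides the shell and the picture viewer there is one more tool, called after "Request:" as name([rows], argument=value, ...), one row to a line, values as JSON. carry_out: Moves the arm, as the interface text tells. Shift numbers are shares of 800 mm and turn numbers shares of 180 degrees, none past 1 either way. Its arguments: {"type":"object","properties":{"moves":{"type":"array","items":{"type":"object","properties":{"rx":{"type":"number"},"ry":{"type":"number"},"rz":{"type":"number"},"tx":{"type":"number"},"ty":{"type":"number"},"tz":{"type":"number"},"fingers":{"type":"number"}}}},"force":{"type":"number"}},"required":["moves"]}

```bash
mkdir -p pics; cat > h.py <<'E'
import numpy as np, cv2
from station import robot
from scipy.spatial.transform import Rotation as Ro
def K(p):
    f=210/np.tan(np.radians(p["fovy"])/2); return np.array([[f,0,p["cx"]],[0,f,p["cy"]],[0,0,1.]])
def world(p,uv,z=None):
    """uv Nx2 -> world; by z_map, or by plane height z"""
    uv=np.atleast_2d(np.array(uv,float)); R=cv2.Rodrigues(np.array(p["rvec"],float))[0]; t=np.array(p["tvec"],float).ravel()
    n=cv2.undistortPoints(uv[:,None],K(p),np.array(p["distortion"],float))[:,0]; d=np.c_[n,np.ones(len(n))]
    if z is None:
        i=np.round(uv).astype(int); s=p["z_map"][i[:,1],i[:,0]][:,None]; return (d*s-t)@R
    c=-t@R; w=d@R; return c+w*((z-c[2])/w[:,2])[:,None]
def cloud(p):
    v,u=np.mgrid[0:420,0:560]; uv=np.c_[u.ravel(),v.ravel()]; return world(p,uv).reshape(420,560,3)
def ee():
    s=robot.observe(); return np.array(s["eef_pos"]),Ro.from_euler('xyz',s["ee_rot"])
def rel(target,R2):
    p,R=ee(); d=R.inv().apply(np.array(target)-p)/.8; r=(R.inv()*R2).as_rotvec()/np.pi
    return d.round(4),r.round(4)
E
python3 - <<'E'
from h import *
s=robot.observe();print({k:np.round(v,3).tolist() for k,v in s.items()},robot.finger_overhang)
for c in("top","side"):
    p=robot.camera(c);cv2.imwrite(f"pics/{c}.png",p["image"])
    for q in("turning_knob","spare_knob","socket"):
        for r in robot.place_of(p,q): print(c,q,np.round(r["location"],1),round(r["score"],2),world(p,r["location"]).round(3), world(p,r["location"],0.115 if q=="socket" else 0).round(3))
E
```

```text
{'t': 0.0, 'joint_pos': [-1.267, 0.264, -0.049, 1.259, -0.0, 1.415], 'qvel': [0.0, 0.002, 0.0, -0.001, 0.001, 0.001], 'joint_torque': [0.001, -63.761, 38.457, 0.014, -0.0, -0.0], 'eef_pos': [0.232, -0.47, 0.218], 'ee_rot': [-3.14, -0.0, 0.459], 'force': [-1.11, 1.152, 0.437], 'wrist_torque': [0.002, 0.033, 0.029], 'grip_force': 0.0, 'gripper_width': 0.085} 0.019
top turning_knob [443.7 241.6] 0.87 [[ 0.475 -0.359  0.031]] [[ 0.476 -0.371  0.   ]]
top turning_knob [395.7 228.4] 0.8 [[ 0.5   -0.254  0.041]] [[ 0.503 -0.266  0.   ]]
top spare_knob [149.9 239.3] 0.82 [[0.465 0.269 0.04 ]] [[0.466 0.281 0.   ]]
top socket [280. 195.] 0.83 [[ 0.557 -0.006  0.117]] [[ 0.557 -0.006  0.115]]
top socket [396.2 229.6] 0.36 [[ 0.498 -0.255  0.041]] [[ 0.494 -0.234  0.115]]
side turning_knob [341.2 175. ] 0.61 [[ 0.474 -0.358  0.011]] [[ 0.476 -0.378  0.   ]]
side turning_knob [329.6 193.1] 0.58 [[ 0.489 -0.257  0.012]] [[ 0.491 -0.276  0.   ]]
side spare_knob [287.7 366.7] 0.67 [[0.46  0.301 0.022]] [[0.464 0.285 0.   ]]
side socket [277.2 207.9] 0.95 [[ 0.564 -0.011  0.116]] [[ 0.564 -0.012  0.115]]
```

View pics/top.png

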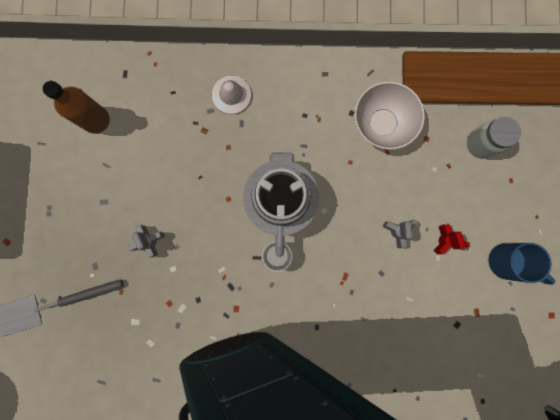

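```bash
python3 - <<'E'
import cv2,numpy as np
a=cv2.imread("pics/top.png")
c=lambda u,v,r:cv2.resize(a[v-r:v+r,u-r:u+r],(260,260),interpolation=cv2.INTER_CUBIC)
cv2.imwrite("pics/crop.png",np.hstack([c(444,240,32),c(396,228,32),c(280,195,50)]))
E
```

```text
(no output)
```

View pics/crop.png

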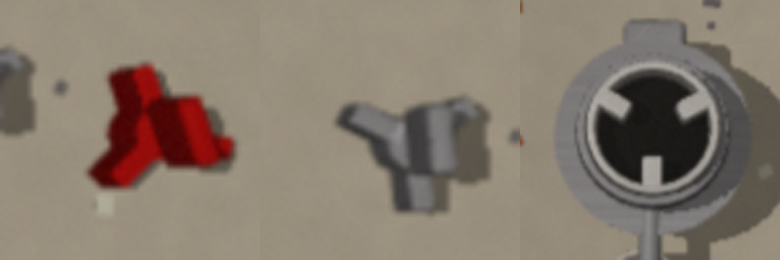

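The thing could be confused with the red three-tooth at (450,240) and the grey four-tooth at (147,240). The grey three-tooth at (402,232) is the target: teeth left-up, right-up and down, with its bar along the down tooth. The cup is at (280,195), blocks at down, left-up and right-up, spout pointing down (-x).

```bash
cat >> h.py <<'E'
def bar(p,c,zlo,zhi,r=.06):
    """centre and long-axis direction of points between heights near c"""
    P=cloud(p); m=(p["z_map"]>0)&(P[...,2]>zlo)&(P[...,2]<zhi)&(np.hypot(P[...,0]-c[0],P[...,1]-c[1])<r)
    Q=P[m][:,:2].astype(np.float32)
    (x,y),(w,h),a=cv2.minAreaRect(Q); return len(Q),np.round([x,y],4),np.round([w,h],4),round(a,1)
E
python3 - <<'E'
from h import *
p=robot.camera("top")
print(bar(p,[.5,-.26],.074,.095)); print("housing rim",bar(p,[.557,-.006],.138,.155,.07))
c=bar(p,[.5,-.26],.074,.095)[1]
print(rel([c[0],c[1],.22],Ro.from_euler('xyz',[np.pi,0,0])))
E
```

```text
(133, array([ 0.4968, -0.2687]), array([0.0347, 0.0148]), 2.1)
housing rim (734, array([ 0.5578, -0.0067]), array([0.0964, 0.0964]), 46.9)
(array([ 0.408 , -0.08  , -0.0017]), array([-0.   , -0.   ,  0.146]))
```

Request:
carry_out([
  {"tx":0.408,"ty":-0.08,"tz":0,"rz":0.135,"fingers":60},
  {"tx":0.408,"ty":-0.08,"tz":0,"rz":0.135,"fingers":60},
  {"tx":0.408,"ty":-0.08,"tz":0,"rz":0.135,"fingers":60},
  {"tx":0.408,"ty":-0.08,"tz":0,"rz":0.135,"fingers":60},
  {"tx":0.408,"ty":-0.08,"tz":0,"rz":0.135,"fingers":60},
])

```text
invalid input at $.moves[0]: expected keys rx, ry, rz, tx, ty, tz, fingers
```

```bash
python3 - <<'E'
from h import *
print(ee()[0],robot.observe()["ee_rot"],rel([.497,-.269,.22],Ro.from_euler('xyz',[np.pi,0,np.radians(2)])))
E
```

```text
[ 0.23249927 -0.47067459  0.21863952] [-3.14149653e+00 -3.47503878e-05  4.58792220e-01] (array([ 0.4081, -0.0796, -0.0017]), array([-0.    , -0.    ,  0.1349]))
```

Request:
carry_out([
  {"rx":0,"ry":0,"rz":0.135,"tx":0.408,"ty":-0.08,"tz":0,"fingers":60},
  {"rx":0,"ry":0,"rz":0.135,"tx":0.408,"ty":-0.08,"tz":0,"fingers":60},
  {"rx":0,"ry":0,"rz":0.135,"tx":0.408,"ty":-0.08,"tz":0,"fingers":60},
  {"rx":0,"ry":0,"rz":0.135,"tx":0.408,"ty":-0.08,"tz":0,"fingers":60},
  {"rx":0,"ry":0,"rz":0.135,"tx":0.408,"ty":-0.08,"tz":0,"fingers":60},
])

```text
t: 0.87
eef_pos: [0.3893, -0.3509, 0.2188]
ee_rot: [3.141, -0.0, 0.028]
force: [0.4, -0.7, 0.1]
gripper_width: 0.0597
grip_force: 0.0
```

```bash
python3 - <<'E'
from h import *
print(ee()[0],robot.observe()["ee_rot"],rel([.497,-.269,.20],Ro.from_euler('xyz',[np.pi,0,np.radians(2)])))
E
```

```text
[ 0.38927888 -0.35087912  0.2188213 ] [ 3.14129193e+00 -2.12928394e-04  2.80584181e-02] (array([ 0.1375, -0.0985,  0.0235]), array([ 0.0001, -0.0001, -0.0022]))
```

Request:
carry_out([
  {"rx":0,"ry":0,"rz":0,"tx":0.125,"ty":-0.089,"tz":0.0,"fingers":60},
  {"rx":0,"ry":0,"rz":0,"tx":0.125,"ty":-0.089,"tz":0.0,"fingers":60},
  {"rx":0,"ry":0,"rz":0,"tx":0.125,"ty":-0.089,"tz":0.0,"fingers":60},
  {"rx":0,"ry":0,"rz":0,"tx":0.125,"ty":-0.089,"tz":0.0,"fingers":60},
  {"rx":0,"ry":0,"rz":0,"tx":0.125,"ty":-0.089,"tz":0.0,"fingers":60},
])

```text
t: 1.28
eef_pos: [0.4869, -0.2761, 0.2184]
ee_rot: [-3.141, 0.0, 0.038]
force: [-0.5, -0.0, -0.4]
gripper_width: 0.0602
grip_force: 0.0
```

```bash
python3 - <<'E'
from h import *
p=robot.camera("wrist");cv2.imwrite("pics/w1.png",p["image"])
b=bar(p,[.497,-.269],.074,.095);print(b)
print(ee()[0],robot.observe()["ee_rot"],rel([*b[1],.067],Ro.from_euler('xyz',[np.pi,0,np.radians(2)])))
E
```

```text
(644, array([ 0.4946, -0.2667]), array([0.0361, 0.014 ]), 4.6)
[ 0.4859209  -0.27702053  0.21850278] [-3.14154423e+00  3.56952132e-04  3.63025406e-02] (array([ 0.0114, -0.0125,  0.1894]), array([-0.    ,  0.0001,  0.0004]))
```

View pics/w1.png

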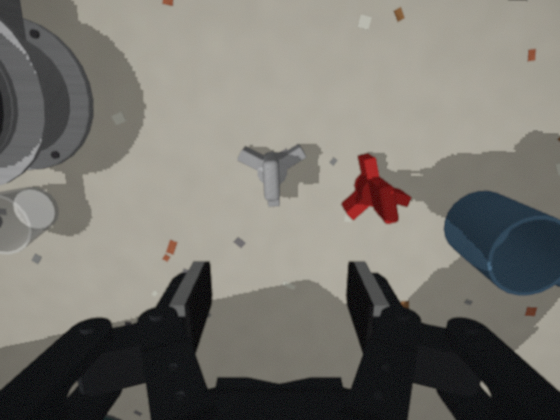

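The wrist view shows the grey three-tooth at (272,175), bar along its lower tooth (knob yaw about 184.6°), clear of the red one at (375,190).

Request:
carry_out([
  {"rx":0,"ry":0,"rz":-0.014,"tx":0.0114,"ty":-0.0125,"tz":0.05,"fingers":60},
  {"rx":0,"ry":0,"rz":-0.014,"tx":0.0114,"ty":-0.0125,"tz":0.1,"fingers":60},
  {"rx":0,"ry":0,"rz":-0.014,"tx":0.0114,"ty":-0.0125,"tz":0.13,"fingers":60},
  {"rx":0,"ry":0,"rz":-0.014,"tx":0.0114,"ty":-0.0125,"tz":0.13,"fingers":60},
  {"rx":0,"ry":0,"rz":-0.014,"tx":0.0114,"ty":-0.0125,"tz":0.13,"fingers":60},
])

```text
t: 1.75
eef_pos: [0.4933, -0.2677, 0.1148]
ee_rot: [-3.141, 0.001, 0.077]
force: [-0.2, -0.4, 0.6]
gripper_width: 0.06
grip_force: 0.0
```

```bash
python3 - <<'E'
from h import *
print(ee()[0],robot.observe()["ee_rot"],rel([.4946,-.2667,.066],Ro.from_euler('xyz',[np.pi,0,np.radians(4.6)])))
E
```

```text
[ 0.49327028 -0.26772614  0.11478016] [-3.14054249e+00  1.33077113e-03  7.70926017e-02] (array([ 0.0018, -0.0011,  0.061 ]), array([-0.0003,  0.0004, -0.001 ]))
```

Request:
carry_out([
  {"rx":0,"ry":0,"rz":0,"tx":0.0015,"ty":-0.001,"tz":0.035,"fingers":60},
  {"rx":0,"ry":0,"rz":0,"tx":0.0015,"ty":-0.001,"tz":0.061,"fingers":60},
  {"rx":0,"ry":0,"rz":0,"tx":0.0015,"ty":-0.001,"tz":0.061,"fingers":60},
  {"rx":0,"ry":0,"rz":0,"tx":0.0015,"ty":-0.001,"tz":0.061,"fingers":40},
  {"rx":0,"ry":0,"rz":0,"tx":0.0015,"ty":-0.001,"tz":0.061,"fingers":5},
], force=70)

```text
t: 2.17
eef_pos: [0.4963, -0.2673, 0.0682]
ee_rot: [3.14, -0.002, 0.078]
force: [0.1, 0.2, -0.8]
gripper_width: 0.037
grip_force: 0.0
```

Request:
carry_out([
  {"rx":0,"ry":0,"rz":0,"tx":0,"ty":0,"tz":0,"fingers":5},
  {"rx":0,"ry":0,"rz":0,"tx":0,"ty":0,"tz":0,"fingers":5},
  {"rx":0,"ry":0,"rz":0,"tx":0,"ty":0,"tz":0,"fingers":5},
  {"rx":0,"ry":0,"rz":0,"tx":0,"ty":0,"tz":0,"fingers":5},
], force=70)

```text
t: 2.5
eef_pos: [0.4965, -0.2673, 0.0676]
ee_rot: [3.139, -0.002, 0.078]
force: [-1.5, -2.0, 9.2]
gripper_width: 0.0106
grip_force: 68.5
```

Request:
carry_out([
  {"rx":0,"ry":0,"rz":0,"tx":0,"ty":0,"tz":-0.04,"fingers":5},
  {"rx":0,"ry":0,"rz":0,"tx":0,"ty":0,"tz":-0.09,"fingers":5},
  {"rx":0,"ry":0,"rz":0,"tx":0,"ty":0,"tz":-0.14,"fingers":5},
  {"rx":0,"ry":0,"rz":0,"tx":0,"ty":0,"tz":-0.2,"fingers":5},
  {"rx":0,"ry":0,"rz":0,"tx":0,"ty":0,"tz":-0.2,"fingers":5},
])

```text
t: 2.92
eef_pos: [0.4971, -0.2673, 0.2331]
ee_rot: [3.136, -0.007, 0.079]
force: [1.0, -0.8, -2.1]
gripper_width: 0.0104
grip_force: 69.1
```

```bash
python3 - <<'E'
from h import *
s=robot.observe();print(s["gripper_width"],s["force"],s["grip_force"])
p=robot.camera("side");cv2.imwrite("pics/s2.png",p["image"])
w=robot.camera("wrist");cv2.imwrite("pics/w2.png",np.vstack([cv2.resize(w["image"],None,fx=.7,fy=.7),cv2.resize(p["image"],None,fx=.7,fy=.7)]))
E
```

```text
0.010442982823115147 [ 0.9799174  -0.7863448  -2.08858617] 69.10895163193345
```

View pics/w2.png

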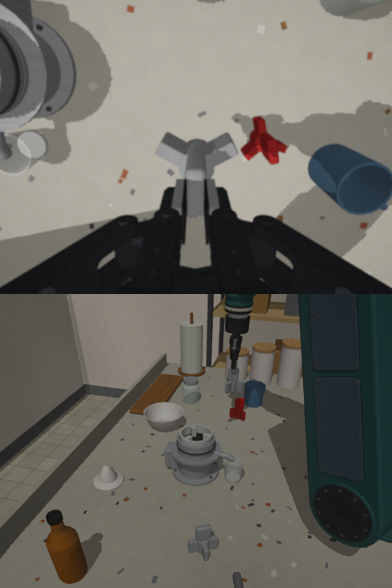

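The knob is held upright between the fingers; the spare and red knobs are untouched.

Request:
carry_out([
  {"rx":0,"ry":0,"rz":-0.308,"tx":0.103,"ty":-0.32,"tz":-0.03,"fingers":5},
  {"rx":0,"ry":0,"rz":-0.308,"tx":0.103,"ty":-0.32,"tz":-0.03,"fingers":5},
  {"rx":0,"ry":0,"rz":-0.308,"tx":0.103,"ty":-0.32,"tz":-0.03,"fingers":5},
  {"rx":0,"ry":0,"rz":-0.308,"tx":0.103,"ty":-0.32,"tz":-0.03,"fingers":5},
  {"rx":0,"ry":0,"rz":-0.308,"tx":0.103,"ty":-0.32,"tz":-0.03,"fingers":5},
])

```text
t: 3.43
eef_pos: [0.5427, -0.0623, 0.2428]
ee_rot: [-3.139, 0.001, 0.709]
force: [0.9, -0.3, -2.7]
gripper_width: 0.0105
grip_force: 69.2
```

```bash
python3 - <<'E'
from h import *
print(ee()[0],robot.observe()["ee_rot"],rel([.559,-.005,.25],Ro.from_euler('xyz',[np.pi,0,np.radians(60)])))
E
```

```text
[ 0.54274122 -0.06232727  0.24281909] [-3.13949297e+00  1.41048886e-03  7.09397231e-01] (array([ 0.0621, -0.0412, -0.009 ]), array([-0.0007,  0.0003, -0.1075]))
```

Request:
carry_out([
  {"rx":0,"ry":0,"rz":-0.09,"tx":0.052,"ty":-0.034,"tz":-0.006,"fingers":5},
  {"rx":0,"ry":0,"rz":-0.09,"tx":0.052,"ty":-0.034,"tz":-0.006,"fingers":5},
  {"rx":0,"ry":0,"rz":-0.09,"tx":0.052,"ty":-0.034,"tz":-0.006,"fingers":5},
  {"rx":0,"ry":0,"rz":-0.09,"tx":0.052,"ty":-0.034,"tz":-0.006,"fingers":5},
  {"rx":0,"ry":0,"rz":-0.09,"tx":0.052,"ty":-0.034,"tz":-0.006,"fingers":5},
])

```text
t: 3.85
eef_pos: [0.557, -0.0166, 0.2478]
ee_rot: [-3.14, 0.001, 0.985]
force: [0.9, -0.4, -2.6]
gripper_width: 0.0108
grip_force: 69.2
```

```bash
python3 - <<'E'
from h import *
print(ee()[0],robot.observe()["ee_rot"],rel([.559,-.005,.225],Ro.from_euler('xyz',[np.pi,0,np.radians(60)])))
p=robot.camera("wrist");cv2.imwrite("pics/w3.png",p["image"])
P=cloud(p);z=P[...,2];m=(p["z_map"]>0)&(abs(z-.1445)<.004)&(np.hypot(P[...,0]-.558,P[...,1]+.007)<.06)
print(m.sum(),z[m].mean() if m.any() else 0)
# circle fit of outer rim points
Q=P[m][:,:2];r=np.hypot(*(Q-[.558,-.0067]).T);Q=Q[r>.04]
A=np.c_[2*Q,np.ones(len(Q))];s=np.linalg.lstsq(A,(Q**2).sum(1),rcond=None)[0];print("rim c",s[:2],np.sqrt(s[2]+s[:2]@s[:2]))
for r in robot.place_of(p,"socket"): print(r["location"],r["score"],world(p,r["location"],.115))
p=robot.camera("side");cv2.imwrite("pics/s3.png",p["image"][150:300,180:400].repeat(3,0).repeat(3,1))
E
```

```text
[ 0.55696317 -0.01661572  0.24780861] [-3.13958053e+00  9.42890554e-04  9.84866121e-01] (array([ 0.0135, -0.0059,  0.0285]), array([-0.0006,  0.0003, -0.0198]))
2624 0.14304076360100162
rim c [ 0.55573621 -0.00594261] 0.045668044594245186
[270.4, 179.6] 0.66 [[ 0.55634687 -0.00073567  0.115     ]]
```

View pics/w3.png

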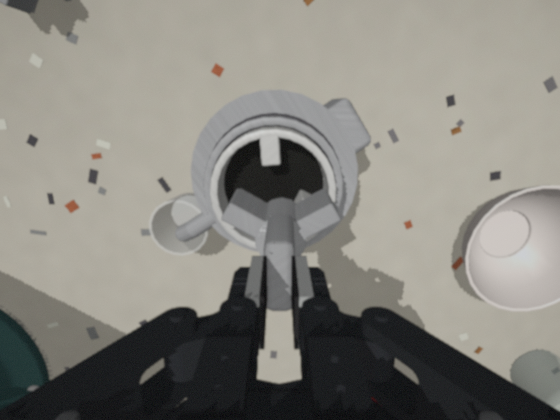

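View pics/s3.png

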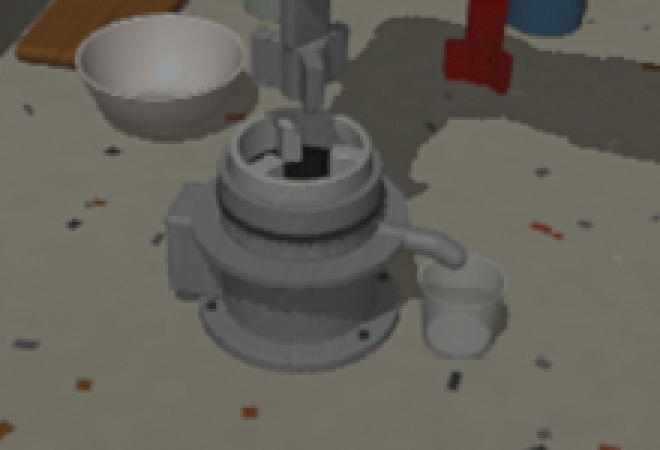

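The blocks show one straight ahead at (270,150) and the knob's teeth sit on either side of it. Alignment needs only a small shift and turn.

Request:
carry_out([
  {"rx":0,"ry":0,"rz":-0.016,"tx":0.011,"ty":-0.007,"tz":0.01,"fingers":5},
  {"rx":0,"ry":0,"rz":-0.016,"tx":0.011,"ty":-0.007,"tz":0.025,"fingers":5},
  {"rx":0,"ry":0,"rz":-0.016,"tx":0.011,"ty":-0.007,"tz":0.025,"fingers":5},
  {"rx":0,"ry":0,"rz":-0.016,"tx":0.011,"ty":-0.007,"tz":0.025,"fingers":5},
])

```text
t: 4.33
eef_pos: [0.5573, -0.0067, 0.2289]
ee_rot: [-3.141, 0.0, 1.035]
force: [-0.6, -0.1, -2.4]
gripper_width: 0.0107
grip_force: 69.2
```

```bash
python3 - <<'E'
from h import *
print(ee()[0],robot.observe()["ee_rot"],rel([.5575,-.0045,.1826],Ro.from_euler('xyz',[np.pi,0,np.radians(60)])))
E
```

```text
[ 0.55728687 -0.00666603  0.22891049] [-3.14051238e+00  4.78891131e-04  1.03514348e+00] (array([ 0.0025, -0.0011,  0.0579]), array([-0.0003,  0.0002, -0.0038]))
```

Request:
carry_out([
  {"rx":0,"ry":0,"rz":-0.003,"tx":0.0025,"ty":-0.001,"tz":0.012,"fingers":5},
  {"rx":0,"ry":0,"rz":-0.003,"tx":0.0025,"ty":-0.001,"tz":0.026,"fingers":5},
  {"rx":0,"ry":0,"rz":-0.003,"tx":0.0025,"ty":-0.001,"tz":0.034,"fingers":5},
  {"rx":0,"ry":0,"rz":-0.003,"tx":0.0025,"ty":-0.001,"tz":0.034,"fingers":5},
])

```text
t: 4.67
eef_pos: [0.5575, -0.0042, 0.2008]
ee_rot: [-3.14, 0.001, 1.046]
force: [0.2, 0.6, -2.1]
gripper_width: 0.0109
grip_force: 69.2
```

```bash
python3 - <<'E'
from h import *
print(robot.observe()["force"],rel([.5575,-.0045,.1826],Ro.from_euler('xyz',[np.pi,0,np.radians(60)])))
E
```

```text
[ 0.15650093  0.59637493 -2.14017569] (array([-0.0003,  0.0002,  0.0227]), array([-0.0005,  0.0002, -0.0005]))
```

Knob is 12 mm below the rim with no contact. I'll go on down to the floor.

Request:
carry_out([
  {"rx":0,"ry":0,"rz":0,"tx":0,"ty":0,"tz":0.008,"fingers":5},
  {"rx":0,"ry":0,"rz":0,"tx":0,"ty":0,"tz":0.015,"fingers":5},
  {"rx":0,"ry":0,"rz":0,"tx":0,"ty":0,"tz":0.02,"fingers":5},
  {"rx":0,"ry":0,"rz":0,"tx":0,"ty":0,"tz":0.023,"fingers":5},
])

```text
t: 5.0
eef_pos: [0.5579, -0.0042, 0.1831]
ee_rot: [-3.141, 0.0, 1.046]
force: [0.9, -0.1, -3.1]
gripper_width: 0.011
grip_force: 69.2
```

Request:
carry_out([
  {"rx":0,"ry":0,"rz":0,"tx":0,"ty":0,"tz":0.002,"fingers":5},
  {"rx":0,"ry":0,"rz":0,"tx":0,"ty":0,"tz":0.004,"fingers":5},
  {"rx":0,"ry":0,"rz":0,"tx":0,"ty":0,"tz":0.006,"fingers":5},
  {"rx":0,"ry":0,"rz":0,"tx":0,"ty":0,"tz":0.008,"fingers":5},
])

```text
t: 5.33
eef_pos: [0.5584, -0.0042, 0.1776]
ee_rot: [3.14, -0.0, 1.046]
force: [1.3, 0.4, 4.4]
gripper_width: 0.0108
grip_force: 70.0
```

Request:
carry_out([
  {"rx":0,"ry":0,"rz":0,"tx":0,"ty":0,"tz":0.002,"fingers":5},
  {"rx":0,"ry":0,"rz":0,"tx":0,"ty":0,"tz":0.004,"fingers":5},
  {"rx":0,"ry":0,"rz":0,"tx":0,"ty":0,"tz":0.006,"fingers":5},
  {"rx":0,"ry":0,"rz":0,"tx":0,"ty":0,"tz":0.008,"fingers":5},
  {"rx":0,"ry":0,"rz":0,"tx":0,"ty":0,"tz":0.008,"fingers":5},
])

```text
t: 5.75
eef_pos: [0.5579, -0.0041, 0.1704]
ee_rot: [-3.141, 0.0, 1.046]
force: [2.3, -1.3, 0.9]
gripper_width: 0.0106
grip_force: 69.7
```

Request:
carry_out([
  {"rx":0,"ry":0,"rz":0,"tx":0,"ty":0,"tz":0.001,"fingers":5},
  {"rx":0,"ry":0,"rz":0,"tx":0,"ty":0,"tz":0.002,"fingers":5},
  {"rx":0,"ry":0,"rz":0,"tx":0,"ty":0,"tz":0.003,"fingers":5},
  {"rx":0,"ry":0,"rz":0,"tx":0,"ty":0,"tz":0.003,"fingers":5},
])

```text
t: 6.08
eef_pos: [0.558, -0.0042, 0.1683]
ee_rot: [-3.141, 0.0, 1.046]
force: [0.5, -0.0, 2.5]
gripper_width: 0.0107
grip_force: 69.8
```

Request:
carry_out([
  {"rx":0,"ry":0,"rz":0,"tx":0,"ty":0,"tz":0.001,"fingers":5},
  {"rx":0,"ry":0,"rz":0,"tx":0,"ty":0,"tz":0.002,"fingers":5},
  {"rx":0,"ry":0,"rz":0,"tx":0,"ty":0,"tz":0.002,"fingers":5},
])

```text
t: 6.33
eef_pos: [0.5587, -0.0042, 0.1674]
ee_rot: [3.14, -0.001, 1.046]
force: [1.5, 0.3, 10.4]
gripper_width: 0.0106
grip_force: 70.7
```

```bash
python3 - <<'E'
from h import *
s=robot.observe();print(s["force"],s["eef_pos"])
p=robot.camera("wrist")
P=cloud(p);z=P[...,2];r=np.hypot(P[...,0]-.557,P[...,1]+.006);ok=p["z_map"]>0
print("rim z",np.median(z[ok&(r>.0435)&(r<.0465)]),"housing z",np.median(z[ok&(r>.051)&(r<.056)]))
E
```

```text
[ 1.53269932  0.32572765 10.39365755] [ 0.55865459 -0.00419771  0.16738866]
rim z 0.24016820219846524 housing z 0.12864777229720567
```

Request:
carry_out([
  {"rx":0,"ry":0,"rz":0,"tx":0,"ty":0,"tz":0.0008,"fingers":5},
  {"rx":0,"ry":0,"rz":0,"tx":0,"ty":0,"tz":0.0008,"fingers":5},
])

```text
t: 6.55
eef_pos: [0.559, -0.0042, 0.1673]
ee_rot: [3.139, -0.001, 1.046]
force: [2.1, 0.9, 14.7]
gripper_width: 0.0105
grip_force: 71.3
```

Request:
carry_out([
  {"rx":0,"ry":0,"rz":0,"tx":0,"ty":0,"tz":-0.0008,"fingers":50},
  {"rx":0,"ry":0,"rz":0,"tx":0,"ty":0,"tz":-0.0008,"fingers":50},
  {"rx":0,"ry":0,"rz":0,"tx":0,"ty":0,"tz":-0.0008,"fingers":50},
  {"rx":0,"ry":0,"rz":0,"tx":0,"ty":0,"tz":-0.0008,"fingers":50},
  {"rx":0,"ry":0,"rz":0,"tx":0,"ty":0,"tz":-0.0008,"fingers":50},
])

```text
t: 6.97
eef_pos: [0.5578, -0.0041, 0.1665]
ee_rot: [-3.141, 0.0, 1.046]
force: [0.1, -0.1, -0.3]
gripper_width: 0.0499
grip_force: 0.0
```

Request:
carry_out([
  {"rx":0,"ry":0,"rz":0,"tx":0,"ty":0,"tz":-0.02,"fingers":50},
  {"rx":0,"ry":0,"rz":0,"tx":0,"ty":0,"tz":-0.06,"fingers":50},
  {"rx":0,"ry":0,"rz":0,"tx":0,"ty":0,"tz":-0.1,"fingers":50},
  {"rx":0,"ry":0,"rz":0,"tx":0,"ty":0,"tz":-0.13,"fingers":50},
  {"rx":0,"ry":0,"rz":0,"tx":0,"ty":0,"tz":-0.13,"fingers":50},
])

```text
t: 7.38
eef_pos: [0.5593, -0.0043, 0.2752]
ee_rot: [3.136, -0.002, 1.046]
force: [0.7, 0.1, -0.6]
gripper_width: 0.05
grip_force: 0.0
```

```bash
python3 - <<'E'
from h import *
p=robot.camera("wrist")
P=cloud(p);z=P[...,2];r=np.hypot(P[...,0]-.557,P[...,1]+.006);ok=p["z_map"]>0
print("rim z",np.median(z[ok&(r>.0435)&(r<.0465)]),"housing z",np.median(z[ok&(r>.051)&(r<.056)]))
print("bar",bar(p,[.557,-.006],.173,.195),"top",np.percentile(z[ok&(r<.012)],[50,90]))
s=robot.camera("side")["image"][150:300,180:400].repeat(2,0).repeat(2,1)
cv2.imwrite("pics/end.png",np.vstack([cv2.resize(p["image"],(440,290))[:290],s]))
E
```

```text
rim z 0.33719739499457246 housing z 0.3507381373388015
bar (822, array([ 0.558 , -0.0029]), array([0.0354, 0.0135]), 60.3) top [0.18153448 0.18274938]
```

View pics/end.png

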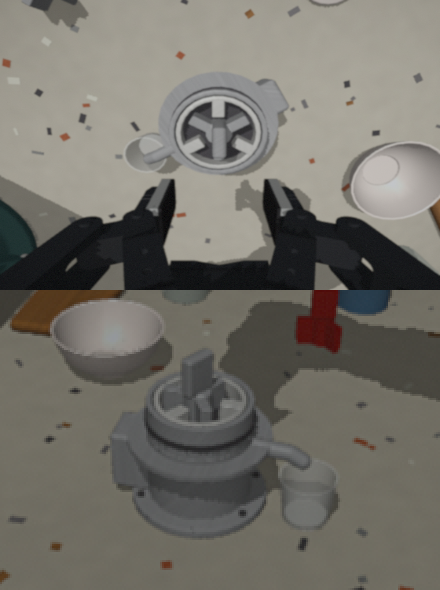

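```bash
python3 - <<'E'
from h import *
for c in("wrist","top"):
    p=robot.camera(c)
    P=cloud(p);z=P[...,2];r=np.hypot(P[...,0]-.557,P[...,1]+.006);ok=(p["z_map"]>0)&(z<.16)
    for a,b in((.0435,.046),(.048,.05),(.051,.053),(.054,.056),(.06,.065)): 
        m=ok&(r>a)&(r<b); print(c,a,m.sum(),np.percentile(z[m],[20,50,80]).round(4) if m.any() else 0)
E
```

```text
wrist 0.0435 1255 [0.1201 0.1276 0.1285]
wrist 0.048 667 [0.1215 0.127  0.1281]
wrist 0.051 985 [0.1263 0.1278 0.1286]
wrist 0.054 819 [0.1272 0.128  0.1286]
wrist 0.06 956 [0.0837 0.0844 0.085 ]
top 0.0435 0 0
top 0.048 0 0
top 0.051 0 0
top 0.054 0 0
top 0.06 0 0
```

The cup rim and the housing top both read 0.128 m, so they are level. The knob is seated, and the gripper is clear and open.

```bash
python3 -c "
from station import robot
print(robot.finish_job())"
```

```text
the job is handed in; nothing more can be done
None
```

The job is handed in; no verdict came back. By my measurements, the three-toothed knob sits in the drive cup with its teeth in the gaps, the cup rim is level with the housing top, the gripper is clear, and I never touched the four-toothed or red knobs.

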